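Close up the tea box

ROBOT

A 6-joint arm with a two-finger parallel gripper is mounted at the origin on the work surface. World frame = base frame: x ahead of the robot, y to its left, z up, the work surface at z = 0. Lengths are in m, angles in degrees, forces in N, time in s.
With the tool pointing down it reaches from about 0.4 to 0.825 m from the base axis. Payload 7 kg.
Tool frame: the origin (TCP) lies midway between the tips of the shut fingers; the grasp point (between the pads) lies 19 mm behind it (r.grip_point_offset is the z of the grasp point in the tool frame, in m); z points along the fingers, y is the line along which they close (so a half turn about z gives the same grasp; the last joint's range is limited). The gripper opens to 88 mm and grips with 3 to 60 N. Pads are 19 mm wide; open, the fingers measure 130 mm over their backs; the gripper's body (78 mm by 193 mm) begins 47 mm behind the grasp point.
Start: joints at [-54.368, 20.546, 0.682, 0, -70.136, -16.507], TCP at [0.221, -0.638, 0.227] pointing down, gripper open.
Joint ranges: [-176.03, 176.03], [-82.01, 121.73], [-58.28, 71.71], [-173.87, 95.51], [-174.79, -0.11], [-173.66, 173.66]. Speed limits (degrees/s): [136.94, 136.94, 172.46, 180, 180, 180].

INTERFACE

Orientations are given as [roll, pitch, yaw] about the fixed x, y, z axes, in that order (R = Rz(yaw) Ry(pitch) Rx(roll)).
In Python, from plant import r, viewer, recognise, outline_of, pinpoint gives the robot as it stands.
- The arm moves only by the tool move_arm, never from a script. Its argument "targets" is a list of rows, each a list of 2 entries, a list of its own where there are three numbers: the shift along the tool's x, y, z in cm, then the turn, a rotation vector about the tool's x, y, z in rad. A call has 1 to 5 rows; each row is the pose to reach, as a shift and turn from the pose commanded when the call began, along the tool's axes at that moment; what a row does not reach only later rows make up. A row lasts 1/8 s, in which the tool goes at most 62.5 mm and 10.7 degrees, less where a joint would pass 70% of its speed; a pose out of reach is approached as far as the arm can. A call with a gripper value outside its range is refused whole. "jaw" is the finger opening in cm, from 0 to 8.76, set as the call begins (left out, the last holds). The fingers move at their own pace and stop on an object; "squeeze" is the grip in N (left out, the last holds). Time passes only in rows, so rows that repeat a pose let the fingers close. It gives the time, the measured TCP pose, the force, the opening and the grip force at its end, in the units of the state.
- r.get_state(): the state, without advancing time (a new reading comes with each control period).
- viewer.capture(name): name is "side" or "top"; returns a dict with "image" (384x512x3 uint8, blue, green, red), "intrinsics" (3x3 intrinsics, pixels), "camera_from_world" (4x4, takes a point from world to camera coordinates). Camera axes: x right, y up, looking along -z (the intrinsics and any distortion apply to the point x, -y, -z); pixel columns grow to the right and rows downward; lengths in m; the calibration is good to about 2 mm. A picture is of the moment at which its call begins. There is no depth.
- r.close_job(): hands the job in; it is judged then, once.
Trained networks look in the newest picture that a camera, given by its name, has taken for a name from the list of things; names that differ only in an ending like _2 or _b are one class to them, and where a whole thing is asked for, a point or a joint stands for the part that bears it (a point fixed in the world has none). Each returns a list of dicts, best first, with "score" (0 to 1); they miss things now and then, are a little off and sometimes report something else, mostly with a low value. They report only what shows in the picture. A call takes as long as a camera call.
- recognise(label, camera): "box" ([left, top, right, bottom] in pixels, round what is visible of it).
- outline_of(label, camera): "mask" (384x512 bool, what is visible of it) and "box" ([left, top, right, bottom] in pixels, round what is visible of it).
- pinpoint(label, camera): "location" ([row, column] in pixels: a listed point, or the origin of a listed thing).
The state is a dict: "time_s": time; "joints": joint angles; "qd": joint speeds; "joint_torque": joint torques, N m; "tcp_pos": TCP position; "eef_rot": TCP orientation; "contact_force": force on the tool from outside, world axes, zero at the start; "moment": the same for the moment, N m; "gripper_width": finger opening in m; "gripper_force": force on a finger pad.
Only numpy, scipy, OpenCV 4.12 (cv2) and the standard library are available. Lean on these libraries where they do the work, as an engineer would, in place of code of your own. Each camera call takes 0.05 s, during which the arm holds its last target. There are 200 camera calls.

TASK

Tea is over, so close up the wooden tea box: with the fingertips, push its drawer fully home and swing the open lid over and down, gently and without slamming, until it is shut. Do not pick anything up, do not shove the box along the table, and leave the mug, the ashtray and the remote where they are.

Things in the scene. Friction and masses are not known exactly. Their poses are not given: they have to be found in the camera images.
- tea_box: Dark wooden tea box, loose on four rubber feet, about 3 kg. 180 mm deep (its x), 280 mm wide (its y); rim of the open tray 110 mm above the table, 134 mm over the closed lid; sachets in the tray reach 121 mm. Origin: centre of its underside, on the table. The front with the drawer faces its own -x, the lid is hinged along the back (+x), z is up.
- drawer_front (a point): Centre of the outer face of the drawer's front panel (260 mm wide, 42 mm high), 35 mm above the table; moves with the drawer. A brass knob, 18 mm across, stands out 20 mm from this point. Axes as the box's. Shut, it lies 90 mm in front of the box's origin, flush with the fixed front wall that rises above it to 110 mm.
- drawer (a joint): How far the drawer is out, in m: 0 is fully home with its front flush with the box, 0.10 is its stop. Slides with light friction, about 1.5 N, and stays where it is left.
- lid_hinge (a point): Middle of the lid's hinge line, which runs along the box's y at the top of the back wall, 110 mm above the table and 90 mm behind the box's origin.
- lid_edge (a point): Middle of the lid's free edge on its outer (upper) face; moves with the lid. The lid is a shallow wooden cap 280 mm wide, free edge 184 mm from the hinge line; its flat outer face lies parallel to and 24 mm outside the plane through the hinge line. Closed, that face is on top; open, it looks to the back.
- lid (a joint): Opening angle of the lid in rad: 0 shut, 1.57 upright, leaning backwards beyond that, stop at 1.95. A friction hinge holds it at whatever angle it is left, so it does not fall by itself; it takes about 3 N at the free edge to swing it over from upright, less as it comes down.
- mug: White mug, 80 mm across, 92 mm high, with a side handle at its +y; origin in the centre of its underside. Bystander, behind the box.
- ashtray: Round brushed-steel ashtray, 104 mm across, 36 mm high; origin in the centre of its underside. Bystander. It stands in front of the box.
- remote: Black television remote, 170 x 46 x 18 mm, long side along its x; origin in the centre of its underside. Bystander. It lies in front of the box.

How it is judged:
By the outcome, as a careful person would: the job done as asked, in the order asked, and still so for the second after the job is handed in, with the robot touching nothing.
It also fails if it takes over 54 s, if anything falls off the work surface, if the arm or the gripper's body presses on something with over 40 N, if the wrist force passes 120 N, or if a joint passes its speed limit or range.

## Working session

There is one attempt and no reset: what is moved stays moved. The work goes in short steps, Python scripts to look and compute and a tool call to move; the robot and the scene stay as the last step left them, time stands still between calls to the robot, and variables do not carry over. Pictures are saved under pics/ and viewed, at most 10 in all, crops included, and the job is handed in when it is done.

Besides the shell and the picture viewer there is one more tool, called after ">>>" as name(argument=value, ...), one argument or row to a line, values as JSON. move_arm: Moves the arm, as the interface text tells. Its arguments: {"type":"object","properties":{"targets":{"type":"array","items":{"type":"array"}},"jaw":{"type":"number"},"squeeze":{"type":"number"}},"required":["targets"]}

```bash
mkdir -p pics; cat > h.py <<'E'
import numpy as np,cv2
from plant import r,viewer,recognise,outline_of,pinpoint
def cap(n,save=None):
    c=viewer.capture(n)
    if save: cv2.imwrite('pics/'+save,c['image'])
    return c
def ray(c,rc):
    K=np.array(c['intrinsics']);T=np.array(c['camera_from_world'])
    d=np.linalg.inv(K)@[rc[1],rc[0],1]; d=np.array([d[0],-d[1],-d[2]])
    R=T[:3,:3];o=-R.T@T[:3,3]; return o,R.T@d
def at_z(c,rc,z):
    o,d=ray(c,rc); return o+d*(z-o[2])/d[2]
def tri(rays):
    A=0;b=0
    for o,d in rays:
        d=d/np.linalg.norm(d);P=np.eye(3)-np.outer(d,d);A=A+P;b=b+P@o
    p=np.linalg.solve(A,b); return p,[np.linalg.norm((np.eye(3)-np.outer(d,d)/(d@d))@(p-o)) for o,d in rays]
E
python3 - <<'E'
from h import *
np.set_printoptions(precision=4,suppress=True)
C={n:cap(n,n+'0.png') for n in('side','top')}
for n in C: print(n,ray(C[n],(192,256)))
for l in ['tea_box','drawer_front','lid_hinge','lid_edge','mug','ashtray','remote']:
    R=[]
    for n in C:
        p=pinpoint(l,n)
        if p: print(l,n,p[0]['location'],round(p[0]['score'],2),at_z(C[n],p[0]['location'],0)); R.append(ray(C[n],p[0]['location']))
    if len(R)==2: print('   tri',tri(R))
E
```

```text
side (array([ 1.2616, -0.2618,  1.1576]), array([-0.5729,  0.2358, -0.7852]))
top (array([0.4761, 0.0375, 1.1663]), array([ 0.0654,  0.0301, -0.9974]))
tea_box side [243.9, 256.4] 0.92 [0.5865 0.0188 0.    ]
tea_box top [181.7, 279.6] 0.95 [0.5809 0.0123 0.    ]
   tri (array([ 0.5828,  0.016 , -0.0039]), [np.float64(0.004042983942238891), np.float64(0.004042983942238879)])
drawer_front side [230.7, 302.7] 0.61 [0.594  0.1563 0.    ]
drawer_front top [169.0, 226.4] 0.94 [0.6105 0.1514 0.    ]
   tri (array([0.6075, 0.1486, 0.0232]), [np.float64(0.000641848751368485), np.float64(0.0006418487513684438)])
lid_hinge side [221.1, 218.4] 0.9 [ 0.4754 -0.0532  0.    ]
lid_hinge top [190.3, 317.9] 0.58 [ 0.5613 -0.0868  0.    ]
   tri (array([ 0.5531, -0.0742,  0.1146]), [np.float64(0.0004134143515292212), np.float64(0.00041341435152926546)])
lid_edge side [173.6, 220.0] 0.69 [0.3095 0.01   0.    ]
lid_edge top [180.8, 320.6] 0.84 [ 0.5861 -0.0933  0.    ]
   tri (array([ 0.5574, -0.0601,  0.3011]), [np.float64(0.0006430083779843808), np.float64(0.0006430083779843634)])
mug side [267.5, 160.6] 0.85 [ 0.5609 -0.246   0.    ]
mug top [181.6, 317.0] 0.75 [ 0.5837 -0.0841  0.    ]
   tri (array([ 0.5719, -0.166 , -0.0113]), [np.float64(0.08140420567292632), np.float64(0.08140420567292636)])
ashtray side [257.5, 357.5] 0.7 [0.728  0.2573 0.    ]
ashtray top [123.8, 187.2] 0.64 [0.7272 0.2586 0.    ]
   tri (array([ 0.7273,  0.2585, -0.0017]), [np.float64(0.0004436863287362961), np.float64(0.0004436863287362187)])
remote side [199.3, 352.5] 0.82 [0.5473 0.3406 0.    ]
remote top [192.1, 161.2] 0.67 [0.5456 0.3196 0.    ]
   tri (array([0.549 , 0.3274, 0.0062]), [np.float64(0.009731413539081395), np.float64(0.0097314135390814)])
```

View pics/side0.png

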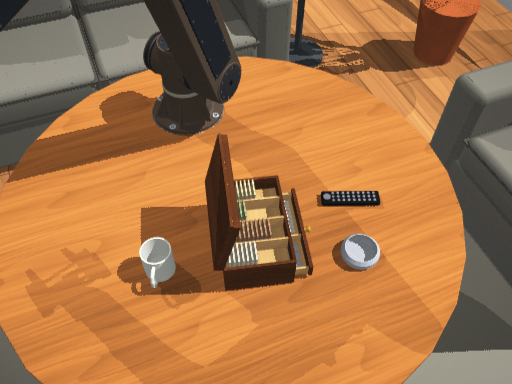

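View pics/top0.png

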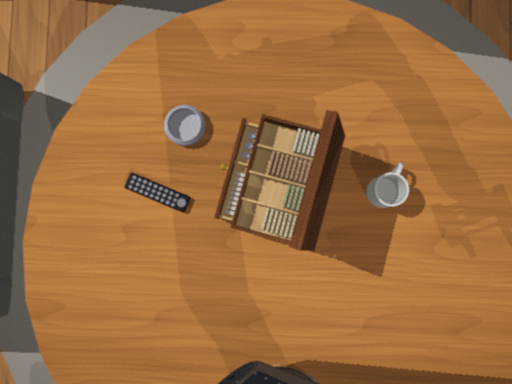

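The lid stands about upright with the hinge side towards −y. The drawer is partly out towards +y, with its knob at about (223,167) in the top view. The ashtray (185,125) and the remote (158,192) are clear of the push line, and the mug (388,188) is well behind. Next I fit the box model to the points the networks found.

```bash
cat > fit.py <<'E'
from h import *
from scipy.optimize import least_squares
np.set_printoptions(precision=4,suppress=True)
def proj(c,p):
    K=np.array(c['intrinsics']);T=np.array(c['camera_from_world']);q=T[:3,:3]@p+T[:3,3];u=K@[q[0],-q[1],-q[2]];return u[:2]/u[2]
def pts(v):
    x,y,a,d,t=v;s,c=np.sin(t),np.cos(t)
    return {'tea_box':(0,0,0),'drawer_front':(-.09-d,0,.035),'lid_hinge':(.09,0,.11),'lid_edge':(.09-.184*c+.024*s,0,.11+.184*s+.024*c),'dl':(-.09-d,-.13,.056),'dr':(-.09-d,.13,.056)}
def W(v,p):
    x,y,a=v[:3];return np.array([x+p[0]*np.cos(a)-p[1]*np.sin(a),y+p[0]*np.sin(a)+p[1]*np.cos(a),p[2]])
def fit(extra=[],v0=(.58,.016,-1.83,.045,1.4)):
    C={n:cap(n) for n in('side','top')};obs=list((C[n],l,np.array(px)) for n,l,px in extra)
    for n in C:
        for l in('tea_box','drawer_front','lid_hinge','lid_edge'):
            p=pinpoint(l,n)
            if p and p[0]['score']>.4: obs.append((C[n],l,np.array(p[0]['location'])[::-1]))
    f=lambda v:np.concatenate([proj(c,W(v,pts(v)[l]))-px for c,l,px in obs])
    s=least_squares(f,v0,loss='soft_l1',f_scale=2)
    for (c,l,_),e in zip(obs,f(s.x).reshape(-1,2)): print(l,e)
    return s.x
E
python3 - <<'E'
from fit import *
v=fit([('top','dr',(245,121)),('top','dl',(218,218))])
print(v,np.degrees(v[2]),np.degrees(v[4]))
P=pts(v)
for k in P: print(k,W(v,P[k]))
s=r.get_state();print(s['tcp_pos'],s['eef_rot'],s['contact_force'],s['gripper_width'],s['time_s'])
E
```

```text
dr [-2.3038 -3.325 ]
dl [-3.7238  0.3077]
tea_box [-0.9067 -0.9533]
drawer_front [-2.9428  1.9307]
lid_hinge [ 0.8673 -0.0914]
lid_edge [0.1948 0.308 ]
tea_box [-0.1497  1.0206]
drawer_front [3.4154 1.168 ]
lid_hinge [-0.0636  0.3377]
lid_edge [ 0.3521 -0.78  ]
[ 0.5755  0.011  -1.8127  0.0435  1.3361] -103.86128163012978 76.5537891528832
tea_box [0.5755 0.011  0.    ]
drawer_front [0.6075 0.1407 0.035 ]
lid_hinge [ 0.5539 -0.0764  0.11  ]
lid_edge [ 0.5586 -0.0575  0.2945]
dl [0.4812 0.1718 0.056 ]
dr [0.7337 0.1095 0.056 ]
[ 0.2211 -0.6377  0.2265] [ 179.9989   -0.0007 -160.875 ] [-0.7084 -0.5271  0.3339] 0.0871045086796134 1.3
```

```bash
cat > go.py <<'E'
import sys
from fit import *
from scipy.spatial.transform import Rotation as Ro
V=(0.5755,0.011,-1.8185)
def go(p,tilt=0,box=True,yaw=None,ret=False):
    s=r.get_state();R0=Ro.from_euler('xyz',s['eef_rot'],degrees=True)
    a=V[2] if yaw is None else yaw
    Rt=Ro.from_euler('xyz',[np.pi,0,a])*Ro.from_rotvec([0,np.radians(tilt),0])
    pw=W(V,p) if box else np.array(p)
    sh=R0.inv().apply(pw-s['tcp_pos'])*100;tv=(R0.inv()*Rt).as_rotvec()
    print('to',pw,'shift cm',sh.round(2),'turn',tv.round(3))
def st():
    s=r.get_state();t=np.array(s['tcp_pos']);c,q=np.cos(V[2]),np.sin(V[2]);d=t-[V[0],V[1],0];F=np.array(s['contact_force'])
    print('t',s['time_s'],'box',np.array([c*d[0]+q*d[1],-q*d[0]+c*d[1],d[2]]),'rot',np.array(s['eef_rot']),'Fbox',[c*F[0]+q*F[1],-q*F[0]+c*F[1],F[2]],s['gripper_width'])
E
python3 -c "
from go import *
go((.40,-.22,.42),box=False);go((-.25,0,.38))"
```

```text
to [ 0.4  -0.22  0.42] shift cm [-30.59  33.61 -19.34] turn [ 0.    -0.    -0.989]
to [0.6368 0.2534 0.38  ] shift cm [-68.47  70.57 -15.34] turn [ 0.    -0.    -0.989]
```

>>> move_arm(
  targets=[
    [[-3,3,-5],[0,0,-0.1]],
    [[-7,7.5,-10],[0,0,-0.25]],
    [[-10.5,11.5,-14],[0,0,-0.4]],
    [[-14.5,15.5,-17],[0,0,-0.55]],
    [[-18.5,20,-19.3],[0,0,-0.7]],
  ],
  jaw=5,
)

```text
time_s: 1.92
tcp_pos: [0.3215, -0.4085, 0.4109]
eef_rot: [-179.9, -0.0, -120.5]
contact_force: [1.5, 0.2, 0.8]
gripper_width: 0.0506
gripper_force: 0.0
```

```bash
python3 -c "
from go import *
st();go((.40,-.22,.42),box=False);go((-.25,0,.38))"
```

```text
t 1.925 box [ 0.469  -0.1434  0.4109] rot [-179.9085   -0.0092 -120.5145] Fbox [np.float64(-0.5584875767801413), np.float64(1.4471447800358481), np.float64(0.7644245831858797)] 0.05058289583148452
to [ 0.4  -0.22  0.42] shift cm [-20.23   2.81  -0.92] turn [-0.002 -0.    -0.285]
to [0.6368 0.2534 0.38  ] shift cm [-73.03   6.45   3.07] turn [-0.002 -0.    -0.285]
```

>>> move_arm(
  targets=[
    [[-5,0.5,0],[0,0,-0.06]],
    [[-11,1,0],[0,0,-0.12]],
    [[-17,1.5,0],[0,0,-0.18]],
    [[-23,2,0],[0,0,-0.24]],
    [[-29,2.6,0],[0,0,-0.285]],
  ],
)

```text
time_s: 2.55
tcp_pos: [0.4475, -0.1455, 0.4098]
eef_rot: [-179.9, 0.0, -104.3]
contact_force: [1.1, -0.2, -0.1]
gripper_width: 0.05
gripper_force: 0.0
```

```bash
python3 -c "
from go import *
st();go((-.25,0,.38));go((-.21,0,.032),35)"
```

```text
t 2.55 box [ 0.1831 -0.0857  0.4098] rot [-179.9336    0.0197 -104.3331] Fbox [np.float64(-0.10964203811788045), np.float64(1.1218263474623045), np.float64(-0.10468461780403085)] 0.049951879683428284
to [0.6368 0.2534 0.38  ] shift cm [-43.33  -8.46   3.  ] turn [-0.001  0.    -0.002]
to [0.627  0.2146 0.032 ] shift cm [-39.32  -8.43  37.8 ] turn [-0.     0.611 -0.003]
```

>>> move_arm(
  targets=[
    [[-6,-1.2,0],[0,0,0]],
    [[-12,-2.4,0],[0,0,0]],
    [[-18,-3.6,0],[0,0,0]],
    [[-24,-4.8,0],[0,0.1,0]],
    [[-30,-6,0],[0,0.2,0]],
  ],
)

```text
time_s: 3.18
tcp_pos: [0.5805, 0.1296, 0.4106]
eef_rot: [-179.8, -11.5, -104.5]
contact_force: [1.9, -0.5, -0.3]
gripper_width: 0.0499
gripper_force: 0.0
```

>>> move_arm(
  targets=[
    [[-6,-1.2,0],[0,0.1,0]],
    [[-11,-2,0],[0,0.2,0]],
    [[-13.5,-2.4,0],[0,0.3,0]],
    [[-13.5,-2.4,0],[0,0.4,0]],
    [[-13.5,-2.4,0],[0,0.41,0]],
  ],
)

```text
time_s: 3.8
tcp_pos: [0.6362, 0.252, 0.3788]
eef_rot: [179.8, -35.3, -104.2]
contact_force: [-0.1, -0.5, -0.4]
gripper_width: 0.0496
gripper_force: 0.0
```

```bash
python3 -c "
from go import *
st();go((-.22,0,.13),35);go((-.22,0,.036),35)
v=fit();print(v)"
```

```text
t 3.8 box [-0.2486 -0.0002  0.3788] rot [ 179.7675  -35.2731 -104.2047] Fbox [np.float64(0.5046279739256457), np.float64(0.006827744599345542), np.float64(-0.42537663714357987)] 0.04963442886811518
to [0.6294 0.2243 0.13  ] shift cm [-12.03  -0.11  21.96] turn [ 0.004 -0.005 -0.   ]
to [0.6294 0.2243 0.036 ] shift cm [-17.46  -0.14  29.64] turn [ 0.004 -0.005 -0.   ]
tea_box [-95.9761  44.0892]
drawer_front [-1.0589 -0.0936]
lid_hinge [ 1.875  -0.4384]
lid_edge [-0.6275 -0.3075]
tea_box [-0.8561  0.7385]
drawer_front [-0.8581 -0.3165]
lid_hinge [-0.0182 -0.0864]
lid_edge [-0.4538 -0.2657]
[ 0.5778  0.0111 -1.8169  0.0518  1.326 ]
```

>>> move_arm(
  targets=[
    [[-3,0,5],[0,0,0]],
    [[-6,0,10.5],[0,0,0]],
    [[-9,0,16],[0,0,0]],
    [[-12,0,21],[0,0,0]],
    [[-14.5,0,25],[0,0,0]],
  ],
)

```text
time_s: 4.92
tcp_pos: [0.6296, 0.226, 0.0926]
eef_rot: [180.0, -35.0, -104.4]
contact_force: [-0.2, 0.3, 0.4]
gripper_width: 0.0501
gripper_force: 0.0
```

```bash
python3 -c "
from go import *
st();go((-.19,0,.036),35);go((-.17,0,.036),35)
c=cap('side','s1.png');c=cap('top','t1.png')
import cv2;a=cv2.imread('pics/s1.png')[120:320,160:420];b=cv2.imread('pics/t1.png')[70:270,130:390];cv2.imwrite('pics/m1.png',cv2.resize(np.hstack([a,b]),(800,308)))"
```

```text
t 4.925 box [-0.2217 -0.0002  0.0926] rot [ 179.9552  -34.9705 -104.4429] Fbox [np.float64(-0.26148306742066646), np.float64(-0.2343026962499155), np.float64(0.41274680899389277)] 0.05008127127960823
to [0.6221 0.1952 0.036 ] shift cm [-0.65 -0.04  6.45] turn [ 0.003  0.001 -0.004]
to [0.6172 0.1758 0.036 ] shift cm [ 0.99 -0.05  7.6 ] turn [ 0.003  0.001 -0.004]
```

View pics/m1.png

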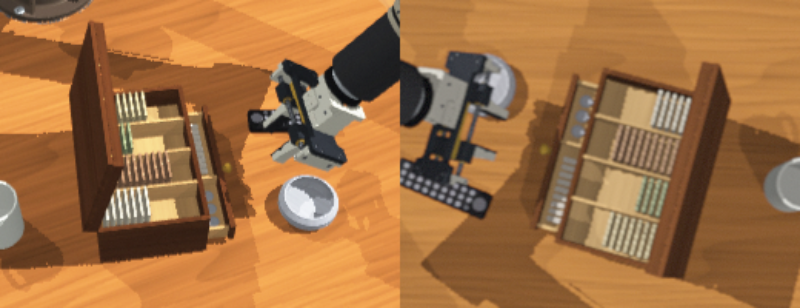

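```bash
python3 -c "
from go import *
c=cap('side');d=cap('top');s=r.get_state()
R=Ro.from_euler('xyz',s['eef_rot'],degrees=True)
o=[]
for C,(y,x) in ((c,(150,290)),(d,(70,130))):
    im=C['image'].copy()
    for p,col in ((s['tcp_pos'],(0,0,255)),(s['tcp_pos']+R.apply([0,.025,0]),(0,255,0)),(s['tcp_pos']+R.apply([0,-.025,0]),(255,0,0)),(W((.5778,.0111,-1.8169),(-.162,0,.035)),(0,255,255))):
        u=proj(C,p); cv2.circle(im,tuple(int(round(k)) for k in u),1,col,-1); print(u)
    o.append(cv2.resize(im[y:y+130,x:x+130],(400,400),interpolation=cv2.INTER_CUBIC))
cv2.imwrite('pics/m2.png',np.hstack(o))"
```

```text
[335.5538 213.1908]
[333.4419 205.694 ]
[337.7145 220.8609]
[311.3079 228.8114]
[191.6974 155.1948]
[188.7297 165.1533]
[194.6578 145.2611]
[218.5655 164.5308]
```

View pics/m2.png

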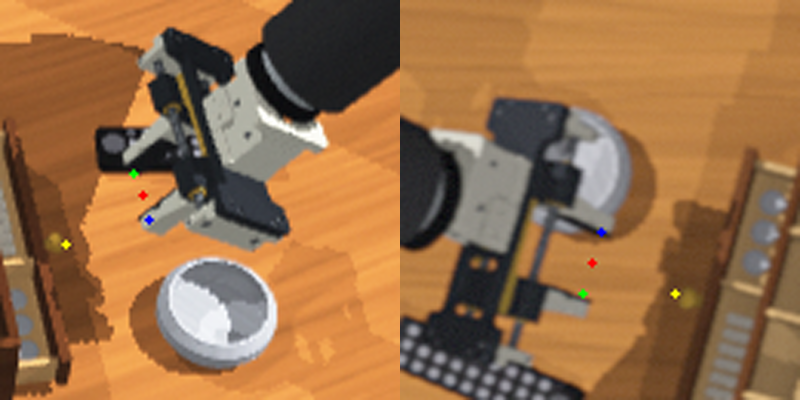

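>>> move_arm(
  targets=[
    [[-1,0,2],[0,0,0]],
    [[-1.5,0,4],[0,0,0]],
    [[-1,0,6],[0,0,0]],
    [[0,0,7],[0,0,0]],
    [[1,0,7.6],[0,0,0]],
  ],
)

```text
time_s: 5.75
tcp_pos: [0.6181, 0.1766, 0.0399]
eef_rot: [-179.9, -34.8, -104.5]
contact_force: [0.7, 0.3, 0.8]
gripper_width: 0.0501
gripper_force: 0.0
```

```bash
python3 -c "
from go import *
st();go((-.11,0,.036),35);go((-.10,0,.036),35)"
```

```text
t 5.75 box [-0.171   0.0007  0.0399] rot [-179.8692  -34.8298 -104.4993] Fbox [np.float64(-0.5079479457416496), np.float64(0.5851427539226003), np.float64(0.7532956234721798)] 0.050067692253181674
to [0.6025 0.1176 0.036 ] shift cm [4.79 0.05 3.81] turn [ 0.001  0.003 -0.004]
to [0.6    0.1079 0.036 ] shift cm [5.61 0.04 4.38] turn [ 0.001  0.003 -0.004]
```

Pushing the drawer in, gently.

>>> move_arm(
  targets=[
    [[0.8,0,0.9],[0,0,0]],
    [[1.8,0,1.6],[0,0,0]],
    [[2.8,0,2.3],[0,0,0]],
    [[3.6,0,2.9],[0,0,0]],
    [[4.2,0,3.4],[0,0,0]],
  ],
)

```text
time_s: 6.38
tcp_pos: [0.604, 0.124, 0.0344]
eef_rot: [-180.0, -34.9, -104.4]
contact_force: [0.8, 1.6, 1.2]
gripper_width: 0.0499
gripper_force: 0.9
```

```bash
python3 -c "
from go import *
st();go((-.105,0,.036),35);go((-.1,0,.036),35)
v=fit();print(v)"
```

```text
t 6.375 box [-0.1165 -0.0001  0.0344] rot [-179.9679  -34.929  -104.4453] Fbox [np.float64(-1.7959270164311454), np.float64(0.4024037724326267), np.float64(1.1693449273667706)] 0.049934081932128636
to [0.6012 0.1128 0.036 ] shift cm [ 1.04 -0.01  0.53] turn [ 0.002  0.001 -0.004]
to [0.6    0.1079 0.036 ] shift cm [ 1.45 -0.02  0.81] turn [ 0.002  0.001 -0.004]
tea_box [0.6102 1.3964]
drawer_front [-0.0002 -0.0023]
lid_hinge [ 1.104  -0.2522]
lid_edge [0.0411 2.2722]
tea_box [0.5926 1.9814]
lid_hinge [0.0899 1.0306]
[ 0.5769  0.0081 -1.8423  0.0303  1.3593]
```

>>> move_arm(
  targets=[
    [[0.3,0,0.15],[0,0,0]],
    [[0.6,0,0.35],[0,0,0]],
    [[0.85,0,0.5],[0,0,0]],
    [[1.05,0,0.6],[0,0,0]],
    [[1.15,0,0.68],[0,0,0]],
  ],
)

```text
time_s: 7.5
tcp_pos: [0.6005, 0.1114, 0.0352]
eef_rot: [-180.0, -34.9, -104.4]
contact_force: [0.3, 0.8, -0.7]
gripper_width: 0.0501
gripper_force: 0.8
```

>>> move_arm(
  targets=[
    [[0.1,0,0.07],[0,0,0]],
    [[0.2,0,0.14],[0,0,0]],
    [[0.3,0,0.2],[0,0,0]],
  ],
)

```text
time_s: 7.88
tcp_pos: [0.5996, 0.108, 0.0352]
eef_rot: [-180.0, -34.9, -104.4]
contact_force: [0.4, 2.2, -0.5]
gripper_width: 0.0503
gripper_force: 0.8
```

```bash
python3 -c "
from go import *
st()"
```

```text
t 7.875 box [-0.0999 -0.0004  0.0352] rot [-179.9962  -34.9488 -104.44  ] Fbox [np.float64(-2.2654839663547275), np.float64(-0.1887466032801126), np.float64(-0.4974187479753247)] 0.05032428717630563
```

>>> move_arm(
  targets=[
    [[0.08,0,0.06],[0,0,0]],
    [[0.16,0,0.11],[0,0,0]],
  ],
)

```text
time_s: 8.12
tcp_pos: [0.5992, 0.1061, 0.0352]
eef_rot: [-180.0, -34.9, -104.4]
contact_force: [0.4, 1.8, -1.2]
gripper_width: 0.0499
gripper_force: 0.8
```

>>> move_arm(
  targets=[
    [[0.08,0,0.06],[0,0,0]],
    [[0.16,0,0.11],[0,0,0]],
  ],
)

```text
time_s: 8.38
tcp_pos: [0.5987, 0.1042, 0.0352]
eef_rot: [-180.0, -34.9, -104.4]
contact_force: [0.4, 2.0, -1.1]
gripper_width: 0.05
gripper_force: 0.8
```

```bash
python3 -c "
from go import *
st()
cap('side','s3.png');c=cap('top','t3.png')
a=cv2.imread('pics/s3.png')[150:300,190:340];b=cv2.imread('pics/t3.png')[90:240,190:340];cv2.imwrite('pics/m3.png',cv2.resize(np.hstack([a,b]),(800,400),interpolation=cv2.INTER_CUBIC))"
```

```text
t 8.375 box [-0.096  -0.0004  0.0352] rot [-179.9989  -34.9487 -104.4391] Fbox [np.float64(-2.0922434183925613), np.float64(-0.06575797063718897), np.float64(-1.1232676955334253)] 0.04996061682654905
```

View pics/m3.png

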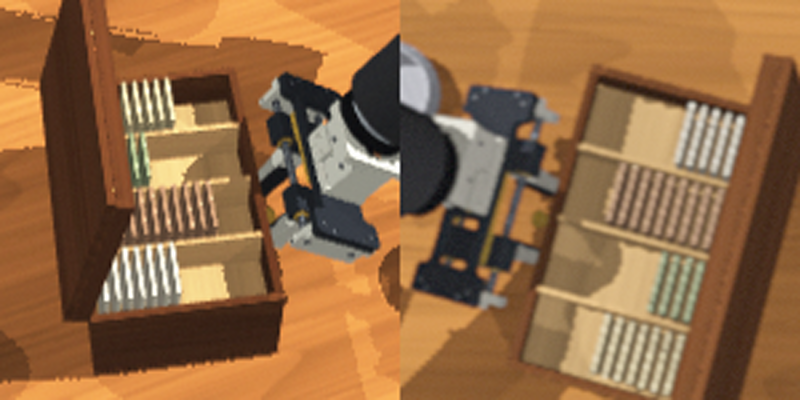

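The drawer is almost flush: its tray no longer shows, and the box corners are unchanged. I continue in small steps until the force rises.

>>> move_arm(
  targets=[
    [[0.08,0,0.06],[0,0,0]],
    [[0.16,0,0.11],[0,0,0]],
  ],
)

```text
time_s: 8.72
tcp_pos: [0.5984, 0.1028, 0.0352]
eef_rot: [-180.0, -34.9, -104.4]
contact_force: [-0.2, 4.4, -1.0]
gripper_width: 0.05
gripper_force: 2.3
```

>>> move_arm(
  targets=[
    [[0.08,0,0.06],[0,0,0]],
    [[0.16,0,0.11],[0,0,0]],
  ],
)

```text
time_s: 8.98
tcp_pos: [0.5985, 0.1024, 0.0352]
eef_rot: [-179.9, -34.8, -104.4]
contact_force: [-2.2, 11.4, -0.2]
gripper_width: 0.0502
gripper_force: 5.4
```

>>> move_arm(
  targets=[
    [[-0.8,0,-0.6],[0,0,0]],
    [[-2.5,0,-1.8],[0,0,0]],
    [[-4.9,0,-3.5],[0,0,0]],
    [[-5,0,-8],[0,0,0]],
    [[-2,0,-12],[0,0,0]],
  ],
)

```text
time_s: 9.6
tcp_pos: [0.6185, 0.184, 0.1216]
eef_rot: [179.8, -35.2, -104.3]
contact_force: [-0.1, -0.3, -0.2]
gripper_width: 0.05
gripper_force: 0.0
```

```bash
python3 -c "
from go import *
st();go((-.2,0,.40),15);go((.18,0.05,.40),0)
v=fit();print(v);print(W(v,pts(v)['lid_edge']))"
```

```text
t 9.6 box [-0.1782 -0.0008  0.1216] rot [ 179.8442  -35.1792 -104.2798] Fbox [np.float64(0.31043497714295787), np.float64(0.006939784948924443), np.float64(-0.2121633989848704)] 0.04996191693751117
to [0.6245 0.2049 0.4   ] shift cm [ 14.26  -0.01 -24.01] turn [ 0.003 -0.352 -0.002]
to [ 0.5798 -0.1758  0.4   ] shift cm [45.31 -5.13 -2.13] turn [ 0.003 -0.614 -0.002]
tea_box [-0.0629 -1.5731]
lid_hinge [-0.6461 -3.345 ]
tea_box [-1.06  -0.349]
drawer_front [ 0.0628 -0.3054]
lid_hinge [ 1.0225 -0.9241]
lid_edge [ 0.1287 -0.6993]
[ 0.5746  0.01   -1.7504  0.0013  1.3385]
[ 0.562  -0.0599  0.2946]
```

>>> move_arm(
  targets=[
    [[2,0,-5],[0,0,0]],
    [[5,0,-10],[0,-0.1,0]],
    [[8.5,0,-15],[0,-0.2,0]],
    [[12,0,-20],[0,-0.3,0]],
    [[14.8,0,-24.5],[0,-0.4,0]],
  ],
  jaw=0,
)

```text
time_s: 10.72
tcp_pos: [0.6235, 0.2011, 0.4104]
eef_rot: [-179.9, -11.8, -104.4]
contact_force: [1.2, -0.1, 0.5]
gripper_width: 0.0059
gripper_force: 0.0
```

```bash
sed -i 's/^V=.*/V=(0.5748,0.0085,-1.81)/' go.py; python3 -c "
from go import *
st();go((.2,0,.41),0);go((.2,0,.27),0)"
```

```text
t 10.725 box [-0.1987  0.0017  0.4104] rot [-179.9418  -11.8122 -104.4394] Fbox [np.float64(-0.14670939523044113), np.float64(1.1738739482608134), np.float64(0.48291841198034435)] 0.005873872312868567
to [ 0.5274 -0.1858  0.41  ] shift cm [39.02 -0.33  8.2 ] turn [ 0.    -0.206 -0.013]
to [ 0.5274 -0.1858  0.27  ] shift cm [36.15 -0.32 21.9 ] turn [ 0.    -0.206 -0.013]
```

>>> move_arm(
  targets=[
    [[5,0,1.05],[0,-0.05,0]],
    [[10.5,0,2.2],[0,-0.1,0]],
    [[16,0,3.35],[0,-0.15,0]],
    [[21.5,-0.1,4.5],[0,-0.2,0]],
    [[27,-0.2,5.65],[0,-0.206,0]],
  ],
)

```text
time_s: 11.35
tcp_pos: [0.5557, -0.0684, 0.4092]
eef_rot: [-180.0, -0.2, -104.5]
contact_force: [0.6, -0.4, -0.7]
gripper_width: 0.0002
gripper_force: 0.0
```

>>> move_arm(
  targets=[
    [[5,0,0],[0,0,0]],
    [[9.5,0,0],[0,0,0]],
    [[12.3,0,0],[0,0,0]],
    [[12.3,0,5],[0,0,0]],
    [[12.3,0,10],[0,0,0]],
  ],
)

```text
time_s: 11.98
tcp_pos: [0.5256, -0.1864, 0.308]
eef_rot: [-180.0, -0.2, -104.5]
contact_force: [0.7, 0.0, -0.6]
gripper_width: 0.0004
gripper_force: 0.0
```

```bash
python3 -c "
from go import *
st()
p=pts((*V,0,1.335))['lid_edge'];print('edge',p)
def con(t,s=.15): return (.09-s*np.cos(t)+.024*np.sin(t),.11+s*np.sin(t)+.024*np.cos(t))
for t in np.arange(80,-1,-10): print(t,np.array(con(np.radians(t))))
v=fit(v0=(.5748,.0085,-1.81,0,1.33));print(v)"
```

```text
t 11.975 box [ 0.201  -0.0016  0.308 ] rot [-179.9705   -0.2103 -104.5162] Fbox [np.float64(-0.19225307513333104), np.float64(0.6491266120888844), np.float64(-0.6167223208626298)] 0.0003920381727186907
edge (np.float64(0.07035029418030452), 0, np.float64(0.2945152813758238))
80 [0.0876 0.2619]
70 [0.0612 0.2592]
60 [0.0358 0.2519]
50 [0.012  0.2403]
40 [-0.0095  0.2248]
30 [-0.0279  0.2058]
20 [-0.0427  0.1839]
10 [-0.0536  0.1597]
0 [-0.06   0.134]
tea_box [ 0.1326 -0.6597]
lid_hinge [-0.0916 -1.4415]
lid_edge [-0.0296  3.1069]
[ 0.576   0.0035 -1.8333  0.0717  1.2797]
```

>>> move_arm(
  targets=[
    [[-2,0,3],[0,0,0]],
    [[-5,0,4.6],[0,0,0]],
    [[-7.5,0,4.6],[0,0,0]],
    [[-9,0,4.6],[0,0,0]],
    [[-10,0,4.6],[0,0,0]],
  ],
)

```text
time_s: 13.1
tcp_pos: [0.5514, -0.0884, 0.2635]
eef_rot: [-179.9, -0.2, -104.4]
contact_force: [0.6, -0.7, -0.0]
gripper_width: 0.0001
gripper_force: 0.0
```

>>> move_arm(
  targets=[
    [[-0.5,0,0],[0,0,0]],
    [[-1,0,0],[0,0,0]],
    [[-1.5,0,0],[0,0,0]],
  ],
)

```text
time_s: 13.48
tcp_pos: [0.5547, -0.0746, 0.2629]
eef_rot: [-180.0, -0.2, -104.5]
contact_force: [-0.6, 0.4, 0.7]
gripper_width: 0.0004
gripper_force: 0.0
```

```bash
python3 -c "
from go import *
st()"
```

```text
t 13.475 box [0.0855 0.0002 0.2629] rot [-179.9958   -0.2277 -104.4706] Fbox [np.float64(-0.22358652828523184), np.float64(-0.6422781803816411), np.float64(0.6646016303710203)] 0.00044601963516310237
```

>>> move_arm(
  targets=[
    [[-0.7,0,0.1],[0,0,0]],
    [[-1.5,0,0.4],[0,0,0]],
    [[-2.5,0,0.65],[0,0,0]],
    [[-3.4,0,0.95],[0,0,0]],
    [[-4.3,0,1.3],[0,0,0]],
  ],
)

```text
time_s: 14.1
tcp_pos: [0.5657, -0.0321, 0.2496]
eef_rot: [-180.0, -0.2, -104.4]
contact_force: [-1.1, -1.0, 4.7]
gripper_width: 0.0005
gripper_force: 1.6
```

```bash
python3 -c "
from go import *
st()
cap('side','s4.png');cap('top')
for n in('side','top'): print(pinpoint('lid_edge',n),recognise('lid_edge',n))
a=cv2.imread('pics/s4.png')[90:300,130:340];cv2.imwrite('pics/m4.png',cv2.resize(a,(500,500)))"
```

```text
t 14.1 box [0.0416 0.0008 0.2496] rot [-179.9792   -0.212  -104.4264] Fbox [np.float64(1.230822348131235), np.float64(-0.8178131875683036), np.float64(4.674504672425525)] 0.0005355907717342782
[] [{'box': [205.9, 166.3, 263.5, 270.9], 'score': 0.67}]
[] [{'box': [263.1, 105.6, 330.0, 251.0], 'score': 0.93}]
```

View pics/m4.png

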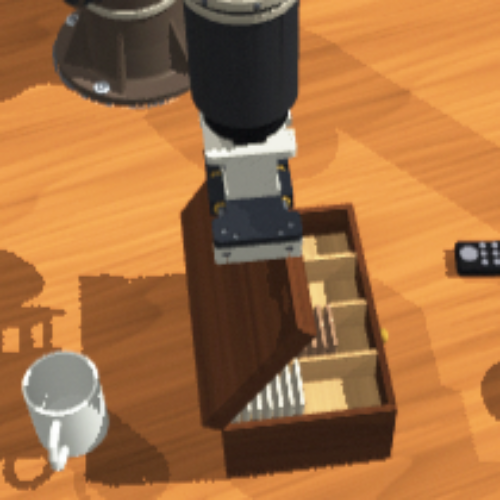

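The lid is following the fingertips, at about 58° with roughly 5 N. I continue along the arc.

>>> move_arm(
  targets=[
    [[-1.0,0,0.45],[0,0,0]],
    [[-2.0,0,0.95],[0,0,0]],
    [[-2.9,0,1.5],[0,0,0]],
    [[-3.75,0,2.15],[0,0,0]],
    [[-4.55,0,2.8],[0,0,0]],
  ],
)

```text
time_s: 15.02
tcp_pos: [0.5767, 0.0117, 0.2209]
eef_rot: [180.0, -0.2, -104.4]
contact_force: [-1.7, -2.3, 0.2]
gripper_width: 0.001
gripper_force: 1.0
```

```bash
python3 -c "
from go import *
st()"
```

```text
t 15.025 box [-0.0035  0.0011  0.2209] rot [ 179.9779   -0.2384 -104.4238] Fbox [np.float64(2.6531766918334108), np.float64(-1.1113457102046187), np.float64(0.1800200466372331)] 0.0009815324656770098
```

>>> move_arm(
  targets=[
    [[-0.8,0,0.7],[0,0,0]],
    [[-1.5,0,1.5],[0,0,0]],
    [[-2.1,0,2.4],[0,0,0]],
    [[-2.7,0,3.2],[0,0,0]],
    [[-3.1,0,3.9],[0,0,0]],
  ],
)

```text
time_s: 15.65
tcp_pos: [0.5846, 0.0414, 0.1818]
eef_rot: [-180.0, -0.2, -104.4]
contact_force: [-1.3, -0.2, 1.7]
gripper_width: 0.0007
gripper_force: 0.9
```

```bash
python3 -c "
from go import *
st()"
```

```text
t 15.65 box [-0.0343  0.0017  0.1818] rot [-179.991    -0.2184 -104.4303] Fbox [np.float64(0.48918760973046493), np.float64(-1.2640041446660222), np.float64(1.6909025191807552)] 0.0006660476188593851
```

>>> move_arm(
  targets=[
    [[-0.35,0,0.65],[0,0,0]],
    [[-0.7,0,1.3],[0,0,0]],
    [[-0.95,0,1.9],[0,0,0]],
    [[-1.1,0,2.4],[0,0,0]],
    [[-1.3,0,2.85],[0,0,0]],
  ],
)

```text
time_s: 16.27
tcp_pos: [0.5876, 0.0533, 0.1535]
eef_rot: [180.0, -0.2, -104.4]
contact_force: [-0.2, -1.2, 1.8]
gripper_width: 0.0005
gripper_force: 0.7
```

>>> move_arm(
  targets=[
    [[-0.1,0,0.35],[0,0,0]],
    [[-0.2,0,0.65],[0,0,0]],
    [[-0.25,0,0.9],[0,0,0]],
    [[-0.3,0,1.1],[0,0,0]],
    [[-0.35,0,1.3],[0,0,0]],
  ],
)

```text
time_s: 16.9
tcp_pos: [0.5885, 0.0567, 0.1407]
eef_rot: [-180.0, -0.2, -104.4]
contact_force: [0.7, -0.3, 1.6]
gripper_width: 0.0004
gripper_force: 0.7
```

```bash
python3 -c "
from go import *
st()"
```

```text
t 16.9 box [-0.0501  0.0019  0.1407] rot [-179.9966   -0.2274 -104.4402] Fbox [np.float64(0.12808947833940204), np.float64(0.7218163509252218), np.float64(1.6407039698496955)] 0.0004383320841978313
```

7 mm left; slowly.

>>> move_arm(
  targets=[
    [[0,0,0.12],[0,0,0]],
    [[0,0,0.24],[0,0,0]],
    [[0,0,0.35],[0,0,0]],
    [[0,0,0.45],[0,0,0]],
    [[0,0,0.52],[0,0,0]],
  ],
)

```text
time_s: 17.52
tcp_pos: [0.5887, 0.0568, 0.1357]
eef_rot: [-180.0, -0.2, -104.4]
contact_force: [0.1, 1.5, 1.8]
gripper_width: 0.0003
gripper_force: 0.9
```

>>> move_arm(
  targets=[
    [[0,0,0.06],[0,0,0]],
    [[0,0,0.12],[0,0,0]],
    [[0,0,0.18],[0,0,0]],
  ],
)

```text
time_s: 17.9
tcp_pos: [0.5887, 0.0567, 0.1343]
eef_rot: [-180.0, -0.2, -104.4]
contact_force: [-1.9, 2.0, 7.9]
gripper_width: 0.0006
gripper_force: 4.1
```

>>> move_arm(
  targets=[
    [[0,0,0.05],[0,0,0]],
    [[0,0,0.08],[0,0,0]],
    [[0,0,0.08],[0,0,0]],
  ],
)

```text
time_s: 18.27
tcp_pos: [0.5887, 0.0567, 0.1342]
eef_rot: [-179.9, -0.2, -104.4]
contact_force: [-2.1, 1.9, 11.2]
gripper_width: 0.0005
gripper_force: 5.2
```

>>> move_arm(
  targets=[
    [[0,0,-0.3],[0,0,0]],
    [[0,0,-1.5],[0,0,0]],
    [[0,0,-4],[0,0,0]],
    [[0,0,-8],[0,0,0]],
    [[0,0,-13],[0,0,0]],
  ],
)

```text
time_s: 18.9
tcp_pos: [0.5878, 0.0568, 0.2638]
eef_rot: [179.9, -0.3, -104.4]
contact_force: [1.4, -0.4, 0.5]
gripper_width: 0.0008
gripper_force: 0.0
```

>>> move_arm(
  targets=[
    [[4,0,-3],[0,0,0]],
    [[9,0,-5],[0,0,0]],
    [[15,0,-5],[0,0,0]],
    [[21,0,-5],[0,0,0]],
    [[24,0,-5],[0,0,0]],
  ],
)

```text
time_s: 19.52
tcp_pos: [0.5275, -0.1776, 0.3147]
eef_rot: [-180.0, -0.2, -104.5]
contact_force: [0.8, -0.7, -0.2]
gripper_width: 0.0002
gripper_force: 0.0
```

```bash
python3 -c "
from go import *
v=fit(v0=(.5748,.0085,-1.81,0,0));print(v);st()
a=cap('side')['image'][110:310,130:390];b=cap('top')['image'][70:270,150:410];cv2.imwrite('pics/m5.png',cv2.resize(np.hstack([a,b]),(800,308),interpolation=cv2.INTER_CUBIC))"
```

```text
tea_box [-0.8506  0.0388]
lid_hinge [ 1.1318 -0.0338]
lid_edge [-0.2549  0.0617]
[ 0.5759  0.0086 -1.8601  1.8954  0.068 ]
t 20.025 box [ 0.1884 -0.0011  0.3139] rot [ 179.9931   -0.2286 -104.3657] Fbox [np.float64(-0.19655621131124681), np.float64(0.7719753116386263), np.float64(-0.2075199656618131)] 0.00039084832429194845
```

View pics/m5.png

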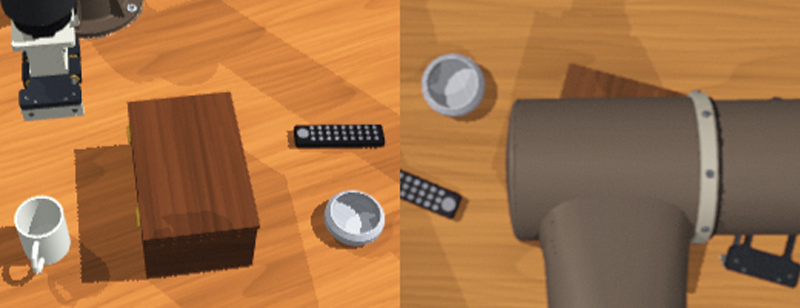

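The lid is down flat and the drawer front does not stick out past it. The mug, ashtray and remote stand where they were. I'm handing the job in.

```bash
python3 -c "
from plant import r
print(r.close_job())"
```

```text
the job is handed in; nothing more can be done
None
```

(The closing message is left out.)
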